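# Gauge an eyepiece adapter sleeve and hold it up level

## Task

Two short aluminium adapter sleeves stand in the wooden rack, but only one has a bore wide enough to go over the steel gauge pin. Put the narrow-bored sleeve in the grey reject tray and let go of it; slide the wide-bored one fully home on the gauge pin to prove that it fits, then draw it off again, turn it on its side so that its bore runs level, and finish while still holding it steady in the gripper, some 20 to 30 cm above the bench. Leave the jar, the loose eyepiece and the screwdriver where they are.

Things in the scene. Friction and masses are not known exactly. Their poses are not given: they have to be found in the camera images.
- sleeve_wide: plain aluminium tube, outside diameter 34, length 60, bore 23 (goes over the gauge pin), open at both ends, about 80 g. At the start it stands upright in one of the two wells of the rack, either one. Origin at the centre of its lower end as it stands; z runs along the bore to the upper end (top at z = 60)
- sleeve_narrow: plain aluminium tube of the same outside (diameter 34, length 60) but with a bore of only 15, too small for the gauge pin, about 110 g. It stands upright in the other well of the rack. Origin at the centre of its lower end as it stands; z along the bore
- rack: fixed wooden block, 75 (x) by 175 (y) by 30 high, with two round wells 37 wide and 14 deep at y = +50 and y = -50 of its own frame; each holds one sleeve, which stands 16 above the bench and reaches 46 above the block's top. Origin at the centre of its underside, z up
- gauge: fixed gauge: dark round foot, diameter 72, 18 high, with an upright steel pin of diameter 20 at its centre; the pin rises 55 above the foot's top (its tip is 73 above the bench) and its last 12 taper to diameter 8. Origin at the centre of the foot's underside, z up
- gauge_seat (a point): point on the gauge pin's axis at the level of the foot's flat top, 18 above the bench: a sleeve that is fully home has its lower end here
- tray: fixed grey open reject tray, 150 (x) by 130 (y) outside, 25 high, walls and floor 4 thick. Origin at the centre of its underside, z up
- jar: small amber jar with a black lid, diameter 42, 45 high, standing on the bench beyond the work; leave alone. Origin at the centre of its underside
- eyepiece: loose black microscope eyepiece, diameter 34, 50 high, standing on the bench beyond the work; leave alone. Origin at the centre of its underside
- screwdriver: screwdriver 170 long, lying on the bench beyond the rack; leave alone. Origin at the middle of its length, on its underside; x along the shaft
Mind the look-alikes: they are no part of the job. Leave any green or yellow look-alike of the sleeve_narrow alone.

How it is judged:
On the way:
1. the wide-bored sleeve is fully home on the gauge pin: its lower end within 4 mm of the foot's top and 4 mm of the pin's axis, upright within 6 degrees (horizontal distance between sleeve_wide and gauge_seat below 0.004 m and z of sleeve_wide in the frame of gauge_seat below 0.004 m and angle between sleeve_wide's own z axis and vertical below 0.1 rad), for 0.2 s.
At the end, for the whole second after the job is handed in: The wide-bored sleeve is held still in the gripper's fingers, the origin at its end more than 17 cm above the bench, its bore within 15 degrees of level; the narrow-bored sleeve rests on the reject tray's floor (standing or lying), not touched by the fingers (height (world z) of sleeve_wide above 0.17 m and angle between sleeve_wide's own z axis and vertical between 1.31 and 1.83 rad and contact force between sleeve_wide and the fingers above 1 N and linear speed of sleeve_wide below 0.03 m/s and angular speed of sleeve_wide below 0.2 rad/s and x of sleeve_narrow in the frame of tray between -0.072 and 0.072 m and y of sleeve_narrow in the frame of tray between -0.062 and 0.062 m and (angle between sleeve_narrow's own z axis and vertical below 0.2 rad or angle between sleeve_narrow's own z axis and vertical between 1.37 and 1.77 rad) and height (world z) of sleeve_narrow below 0.028 m and contact force between sleeve_narrow and tray above 0.2 N and contact force between sleeve_narrow and the fingers below 0.1 N and linear speed of sleeve_narrow below 0.02 m/s); the arm keeps its last pose, push and grip.
It fails at once if the amber jar is moved more than 3 cm (distance of jar from where it was at the start of the episode above 0.03 m).
It fails at once if the loose eyepiece is moved more than 3 cm (distance of eyepiece from where it was at the start of the episode above 0.03 m).
It fails at once if the screwdriver is moved more than 3 cm (distance of screwdriver from where it was at the start of the episode above 0.03 m).
It also fails if it takes over 67 s, if anything falls off the work surface, if the arm or the gripper's body presses on something with over 40 N, if the wrist force passes 120 N, or if a joint passes its speed limit or range.

## Robot

A 7-joint arm with a two-finger parallel gripper is mounted at the origin on the work surface. World frame = base frame: x ahead of the robot, y to its left, z up, the work surface at z = 0. Lengths are in m, angles in rad, forces in N, time in s.
With the tool pointing down it reaches from about 0.4 to 0.875 m from the base axis. Payload 6.5 kg.
Tool frame: the origin (TCP) lies at the very end of the fingers, on their centre line; the grasp point (between the pads) lies ctrl.grip_point_offset behind it (ctrl.grip_point_offset is the distance from the TCP to the grasp point, in m); z points along the fingers, y is the line along which they close (so a half turn about z gives the same grasp; the last joint's range is limited). The gripper opens to 88 mm and grips with 3 to 60 N. Pads are 18 mm wide; open, the fingers measure 123 mm over their backs; the gripper's body (75 mm by 187 mm) begins 45 mm behind the grasp point.
Start: joints at [1.122, 0.536, -0.004, 1.538, 0.003, 1.067, -0.071], TCP at [0.243, -0.603, 0.239] pointing down, gripper open.
Joint ranges: [-2.7, 2.7], [-0.37, 2.16], [-1.27, 1.26], [0.24, 2.4], [-1.31, 4.45], [0.19, 1.91], [-2.76, 2.76]. Speed limits (rad/s): [2.39, 2.39, 3.14, 3.14, 3.14, 3.14, 3.14].

## Interface

Orientations are given as a 3x3 rotation matrix whose columns are the frame's x, y, z axes.
In Python, from plant import ctrl, command_gripper, cams gives the robot as it stands. Calls block until the motion is done:
- ctrl.move_to(position, orientation): joint-space move of the TCP to a pose.
- ctrl.move_straight(position, rate=0.15, rotation=None): straight line of the TCP; rotation=None keeps the orientation; rate is the mean speed in m/s.
- ctrl.movej(angles): joint-space move.
- command_gripper(opening): finger opening in m; the grip force is fixed at half the most; returns when the fingers have stopped.
- ctrl.pause(seconds).
- ctrl.solve_ik(position, orientation): joint angles nearest the present ones, or None.
- ctrl.observe(): the state.
- cams.camera(name): name is "side" or "top"; returns (picture, depth): 400x640x3 uint8, red, green, blue; 400x640 float32, m along the optical axis (not along the pixel's ray), 0 where there is no reading.
- cams.camera_info(name): a dict with "mtx" (3x3 intrinsics, pixels), "k1" (the pictures are not rectified: a ray, as slopes to the right and down, at radius r is drawn at 1 + k1 r^2 times it, then the intrinsics apply), "position" and "orientation" of the camera in the world. Camera axes: x right, y up, looking along -z (the intrinsics and any distortion apply to the point x, -y, -z); pixel columns grow to the right and rows downward; lengths in m; the calibration is good to about 2 mm. A picture is of the moment at which its call begins. camera_info takes no time and is no camera call.
A pose or a line that the arm cannot do raises ctrl.PlanningError and nothing moves.
- ctrl.finish_job(): hands the job in; it is judged then, once.
The state is a dict: "t": time; "qpos": joint angles; "qd": joint speeds; "tau": joint torques, N m; "tool_pos": TCP position; "eef_rot": TCP orientation; "wrist_force": force on the tool from outside, world axes, zero at the start; "ft_torque": the same for the moment, N m; "opening": finger opening in m; "gripper_force": force on a finger pad.
Only numpy, scipy, OpenCV 4.12 (cv2) and the standard library are available. Lean on these libraries where they do the work, as an engineer would, in place of code of your own. Each camera call takes 0.05 s, during which the arm holds its last target. There are 200 camera calls.

## Working session

There is one attempt and no reset: what is moved stays moved. The work goes in short steps, each a Python script; the robot and the scene stay as the last script left them, time stands still between calls to the robot, and variables do not carry over. Pictures are saved under pics/ and viewed, at most 10 in all, crops included, and the job is handed in when it is done.

```bash
ls; mkdir -p pics; cat > h.py <<'E'
import numpy as np, cv2
from plant import ctrl, command_gripper, cams
def snap(n):
    p,d=cams.camera(n); np.savez(f'pics/{n}.npz',p=p,d=d); return p,d
def ray(n,u,v):
    I=cams.camera_info(n);K=np.array(I['mtx']);k=I['k1']
    xd=np.array([(u-K[0,2])/K[0,0],(v-K[1,2])/K[1,1]]);x=xd.copy()
    for _ in range(30): x=xd/(1+k*(x@x))
    R=np.array(I['orientation']); return np.array(I['position']),R@np.array([x[0],-x[1],-1.])
def at_z(n,u,v,z):
    o,r=ray(n,u,v); return o+r*(z-o[2])/r[2]
def at_d(n,u,v,d):
    o,r=ray(n,u,v); return o+r*d
def save(name,p,box=None,s=1):
    if box: p=p[box[1]:box[3],box[0]:box[2]]
    p=cv2.resize(p,None,fx=s,fy=s,interpolation=cv2.INTER_CUBIC)
    cv2.imwrite('pics/'+name,p[:,:,::-1])
E
python3 - <<'E'
from h import *
for n in('side','top'):
    p,d=snap(n);save(n+'0.png',p,s=1.25);i=cams.camera_info(n);print(n,i)
print(ctrl.grip_point_offset,ctrl.observe()['t'])
E
```

```text
pics
side {'mtx': array([[386.53262175,   0.        , 315.53286496],
       [  0.        , 386.53262175, 198.8492068 ],
       [  0.        ,   0.        ,   1.        ]]), 'k1': -0.021154690483937557, 'position': array([0.19471838, 0.46836197, 0.61750817]), 'orientation': array([[-0.74099558,  0.43295662, -0.5132973 ],
       [-0.67147928, -0.47043535,  0.57254359],
       [ 0.00641334,  0.76892077,  0.63931192]])}
top {'mtx': array([[462.87689645,   0.        , 322.37230741],
       [  0.        , 462.87689645, 195.73191538],
       [  0.        ,   0.        ,   1.        ]]), 'k1': -0.030909350370784273, 'position': array([0.40370318, 0.00446243, 1.21789453]), 'orientation': array([[ 0.0286457 ,  0.98165219, -0.18851629],
       [-0.99948586,  0.03084614,  0.00874839],
       [ 0.01440288,  0.18816877,  0.9820311 ]])}
0.0187 0.1
```

View pics/top0.png

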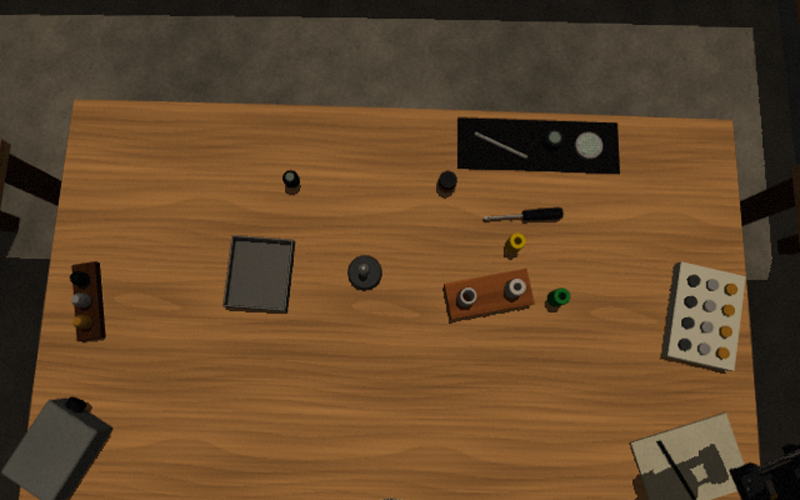

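View pics/side0.png

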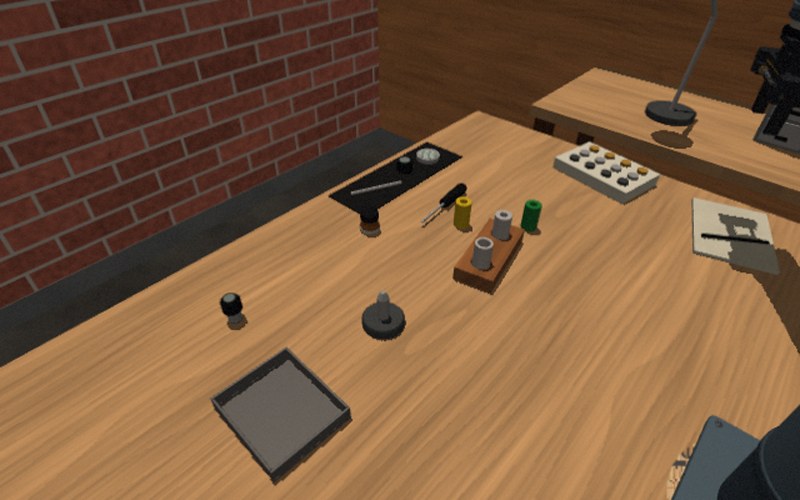

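The top view (800 px) has four candidates. Two are grey sleeves in the rack at (467,297) and (516,288); the green one at (559,297) and the yellow one at (517,242) are look-alikes. Tray is at (260,275), gauge at (365,272). The left grey sleeve looks wide-bored, so I'll check it in a close crop.

```bash
python3 - <<'E'
from h import *
T=np.load('pics/top.npz')['p'];S=np.load('pics/side.npz')['p']
def c(p,x,y,w,h,s): return cv2.resize(p[y:y+h,x:x+w],None,fx=s,fy=s,interpolation=cv2.INTER_CUBIC)
a=c(T,350,210,100,50,8)            # 800x400... scaled
a=c(T,350,212,80,50,5)             # 400x250  rack top
b=c(T,270,195,80,50,5)             # gauge top
d=c(S,360,165,80,70,5)[:350]       # rack side
e=c(S,270,220,80,70,5)             # gauge side
save('crop1.png',np.clip(np.vstack([np.hstack([a,b]),np.hstack([d,e])]).astype(float)*1.5,0,255).astype(np.uint8))
E
```

```text
(no output)
```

View pics/crop1.png

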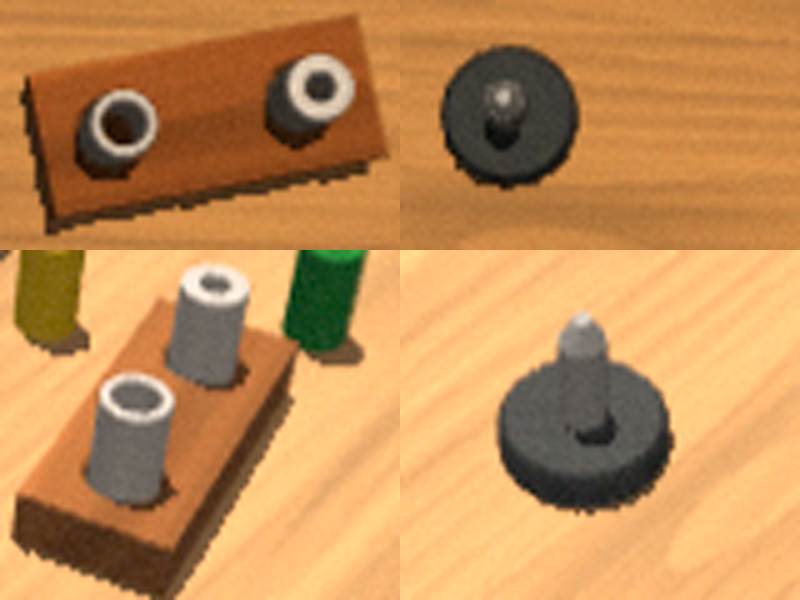

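```bash
cat >> h.py <<'E'
def tri(a,b):
    (o1,r1),(o2,r2)=ray('top',*a),ray('side',*b)
    s=np.linalg.lstsq(np.c_[r1,-r2],o2-o1,rcond=None)[0]
    p,q=o1+s[0]*r1,o2+s[1]*r2
    return (p+q)/2,p-q
E
python3 - <<'E'
from h import *
np.set_printoptions(precision=4,suppress=True)
c=lambda x,y,ox,oy:(ox+x/5-.4,oy+y/5-.4)
for n,a,b,z in(('wide',c(123,122,350,212),c(136,149,360,165),.076),('narrow',c(321,87,350,212),c(215,34,360,165),.076),('tip',c(105,97,270,195),c(183,65,270,220),.073),('foot',c(110,115,270,195),c(184,170,270,220),.018)):
    print(n,at_z('top',*a,z),at_z('side',*b,z),*tri(a,b))
q=[(232,237),(294,241),(287,312),(225,306)]
P=np.array([at_z('top',u/1.25,v/1.25,.025) for u,v in q]);print(P,P.mean(0))
R=np.array([at_z('top',350+u/5,212+v/5,.03) for u,v in((28,75),(357,15),(387,157),(52,220))]);print(R,R.mean(0))
o=ctrl.observe();print(o['eef_rot'],o['opening'])
E
```

```text
wide [ 0.5254 -0.1369  0.076 ] [ 0.5231 -0.1356  0.076 ] [ 0.525  -0.1375  0.074 ] [0.0014 0.0007 0.0001]
narrow [ 0.5458 -0.2355  0.076 ] [ 0.5447 -0.2349  0.076 ] [ 0.5456 -0.2359  0.0752] [0.0006 0.0003 0.    ]
tip [0.5746 0.0723 0.073 ] [0.5749 0.0713 0.073 ] [0.5743 0.0721 0.074 ] [0.0002 0.0001 0.    ]
foot [0.5733 0.0725 0.018 ] [0.5708 0.0759 0.018 ] [0.5739 0.0727 0.0131] [0.0002 0.0001 0.    ]
[[0.6378 0.3534 0.025 ]
 [0.6333 0.2226 0.025 ]
 [0.4847 0.2276 0.025 ]
 [0.4929 0.3558 0.025 ]] [0.5622 0.2899 0.025 ]
[[ 0.5522 -0.0943  0.03  ]
 [ 0.5888 -0.2654  0.03  ]
 [ 0.5153 -0.2801  0.03  ]
 [ 0.4781 -0.1077  0.03  ]] [ 0.5336 -0.1869  0.03  ]
[[ 0.9276  0.3735 -0.0006]
 [ 0.3735 -0.9276  0.0013]
 [-0.0001 -0.0015 -1.    ]] 0.08797483103039648
```

Wide bore is on the left, top pixel (374.6,236.4) at about (0.525,-0.137). Narrow is on the right at (414,229), about (0.546,-0.236). Next I check that the whole plan is reachable, then move the narrow sleeve.

```bash
cat >> h.py <<'E'
D=np.diag([1.,-1,-1])
def horiz(phi,tilt=90):
    t=np.radians(tilt);c,s=np.cos(phi),np.sin(phi)
    z=np.array([c*np.sin(t),s*np.sin(t),-np.cos(t)]);y=np.array([s,-c,0.]);return np.c_[np.cross(y,z),y,z]
def st(*k):
    o=ctrl.observe();print(round(o['t'],2),o['tool_pos'].round(4),'op',round(o['opening'],4),'F',np.round(o['wrist_force'],2),'g',np.round(o['gripper_force'],1),*k)
E
python3 - <<'E'
from h import *
for P in([.546,-.236,.039],[.546,-.236,.16],[.5622,.29,.028],[.574,.0722,.041],[.574,.0722,.16]):print(P,ctrl.solve_ik(P,D) is not None)
for t in(90,85,80):
  for x in(.5,.6,.7,.75):
    for z in(.23,.27): print(t,x,z,ctrl.solve_ik([x,.07,z],horiz(0.1,t)))
command_gripper(.056)
ctrl.move_to([.5456,-.2357,.16],D); st()
ctrl.move_straight([.5456,-.2357,.039]); st()
p,d=snap('side');save('s1.png',p,(340,120,480,225),5)
E
```

```text
[0.546, -0.236, 0.039] True
[0.546, -0.236, 0.16] True
[0.5622, 0.29, 0.028] True
[0.574, 0.0722, 0.041] True
[0.574, 0.0722, 0.16] True
90 0.5 0.23 None
90 0.5 0.27 None
90 0.6 0.23 None
90 0.6 0.27 None
90 0.7 0.23 [-1.0904347   1.47645743  1.06603211  2.34195447  2.76899339  1.40772727
  0.42951313]
90 0.7 0.27 [-1.06274358  1.30440117  1.0716511   2.3656852   2.87409688  1.40834808
  0.54468809]
90 0.75 0.23 [-1.02892315  1.43264293  1.07063732  2.22887655  2.81591447  1.34417134
  0.49167006]
90 0.75 0.27 [-1.01072271  1.28522091  1.07503067  2.25048467  2.90924368  1.33405688
  0.57918163]
85 0.5 0.23 None
85 0.5 0.27 None
85 0.6 0.23 None
85 0.6 0.27 None
85 0.7 0.23 [-1.06841446  1.35308712  1.07032566  2.35695976  2.92312516  1.36703007
  0.49827746]
85 0.7 0.27 [-0.66617538  0.7818079   0.53577967  2.35786202  3.01470605  1.3528184
  1.21425857]
85 0.75 0.23 [-1.014147    1.32727485  1.07399782  2.24220699  2.96087376  1.29191155
  0.53485657]
85 0.75 0.27 [-0.48654722  0.74540164  0.35613898  2.23376019  3.04178769  1.26403608
  1.35163578]
80 0.5 0.23 None
80 0.5 0.27 None
80 0.6 0.23 None
80 0.6 0.27 None
80 0.7 0.23 [-0.05677072  0.71627003 -0.18379383  2.31234467  3.02196066  1.28849657
  1.70675906]
80 0.7 0.27 [ 0.66521602  0.95573512 -1.08077029  2.2863688   2.96480974  1.22880297
  2.42351116]
80 0.75 0.23 [ 0.26306774  0.80794113 -0.54337694  2.17909858  3.03970576  1.18999567
  1.98185973]
80 0.75 0.27 [ 0.65653463  0.99231711 -1.08069265  2.16921183  2.96957149  1.14034047
  2.46384161]
2.49 [ 0.5452 -0.2372  0.1602] op 0.0562 F [ 0.39  0.03 -0.74] g 0.0
3.45 [ 0.5463 -0.2361  0.0398] op 0.0558 F [0.42 0.23 0.11] g 0.0
```

View pics/s1.png

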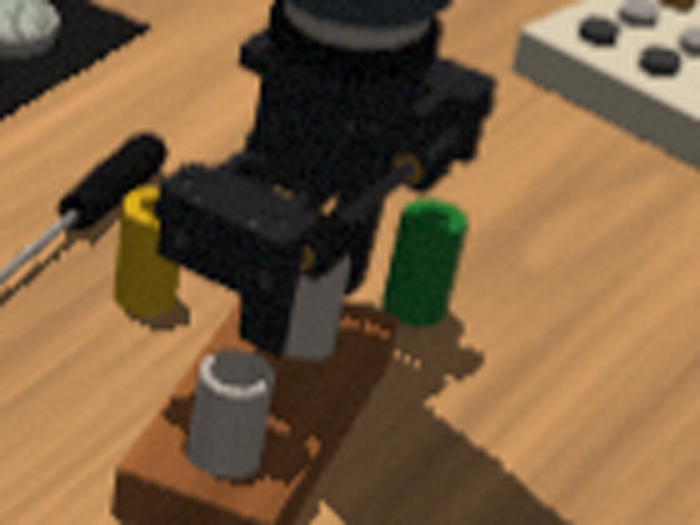

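The fingers straddle the narrow sleeve and clear the yellow, green and wide ones. I grip it and take it to the tray.

```bash
python3 - <<'E'
from h import *
command_gripper(0.0); st('grip')
ctrl.move_straight([.5456,-.2357,.15]); ctrl.pause(.2); st('lift')
if ctrl.observe()['opening']>.03:
    ctrl.move_straight([.565,.29,.15],rate=.25)
    ctrl.move_straight([.565,.29,.0275],rate=.1); st('low')
    command_gripper(.06)
    ctrl.move_straight([.565,.29,.15]); st()
    ctrl.move_straight([.525,-.137,.16],rate=.25);st()
p,d=snap('side');save('s2.png',p,s=1.25)
E
```

```text
3.98 [ 0.546  -0.2356  0.0395] op 0.0331 F [-1.18  1.71  5.58] g 30.0 grip
5.07 [ 0.545  -0.2355  0.149 ] op 0.0331 F [-0.39 -0.9  -1.46] g 30.0 lift
8.7 [0.5655 0.2903 0.028 ] op 0.0331 F [ 0.46 -0.36 -2.05] g 30.0 low
10.23 [0.5644 0.2896 0.1491] op 0.0602 F [-0.61 -0.34 -0.16] g 0.0
12.1 [ 0.5251 -0.1357  0.1599] op 0.0602 F [-0.28 -0.24 -0.06] g 0.0
```

View pics/s2.png

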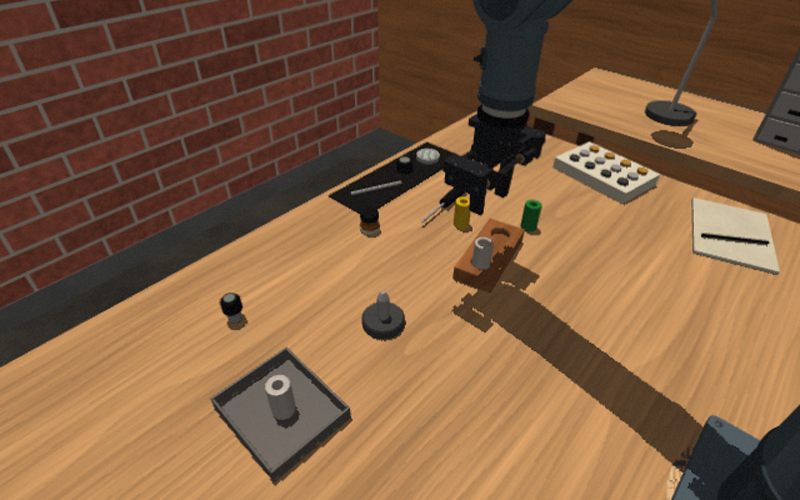

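The narrow sleeve stands free in the tray at pixel (280,398). Next I take the wide one and hover it over the pin.

```bash
python3 - <<'E'
from h import *
ctrl.move_straight([.525,-.137,.039]); st()
command_gripper(0.0); ctrl.pause(.2); st('grip')
ctrl.move_straight([.525,-.137,.15]); st('lift')
if ctrl.observe()['opening']>.03:
    ctrl.move_straight([.5743,.0722,.15],rate=.2)
    ctrl.move_straight([.5743,.0722,.105]); ctrl.pause(.3); st('hover')
p,d=snap('side');t,_=snap('top')
a=cv2.resize(p[190:280,265:355],None,fx=6,fy=6,interpolation=cv2.INTER_CUBIC)
save('s3.png',np.clip(a*1.5,0,255).astype(np.uint8))
E
```

```text
13.11 [ 0.5257 -0.1371  0.0397] op 0.0601 F [ 1.34 -0.49  0.27] g 0.0
13.83 [ 0.5253 -0.137   0.0394] op 0.0333 F [-0.98 -0.16  6.01] g 30.0 grip
14.72 [ 0.5243 -0.1369  0.1491] op 0.0336 F [ 0.12  0.57 -1.23] g 30.0 lift
16.7 [0.5749 0.0722 0.1058] op 0.0332 F [-0.15 -0.61 -0.62] g 30.0 hover
```

View pics/s3.png

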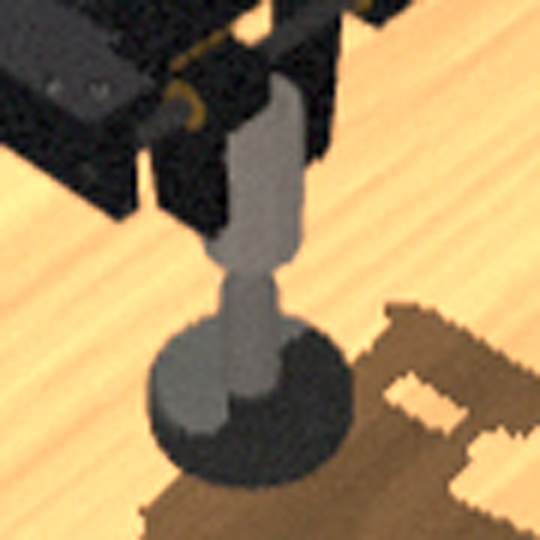

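Seen from the side, the sleeve (axis about 253) lines up with the pin (axis about 251) to around 0.5 mm. I lower it in steps and watch the force.

```bash
python3 - <<'E'
from h import *
for z in(.085,.07,.055,.0425):
    ctrl.move_straight([.5743,.0722,z],rate=.06); st()
    if abs(ctrl.observe()['wrist_force'][2])>25: print('stop');break
p,d=snap('side')
save('s4.png',np.clip(cv2.resize(p[190:280,265:355],None,fx=6,fy=6,interpolation=cv2.INTER_CUBIC)*1.5,0,255).astype(np.uint8))
E
```

```text
17.28 [0.5739 0.0724 0.0844] op 0.0335 F [ 0.42  0.57 -0.79] g 30.0
17.68 [0.5741 0.0726 0.0695] op 0.0333 F [ 1.23  1.34 -2.3 ] g 30.0
18.08 [0.5742 0.0725 0.0545] op 0.0329 F [ 0.7   2.83 -3.37] g 30.0
18.44 [0.5744 0.0724 0.0421] op 0.0335 F [ 2.34  2.81 -2.62] g 30.0
```

View pics/s4.png

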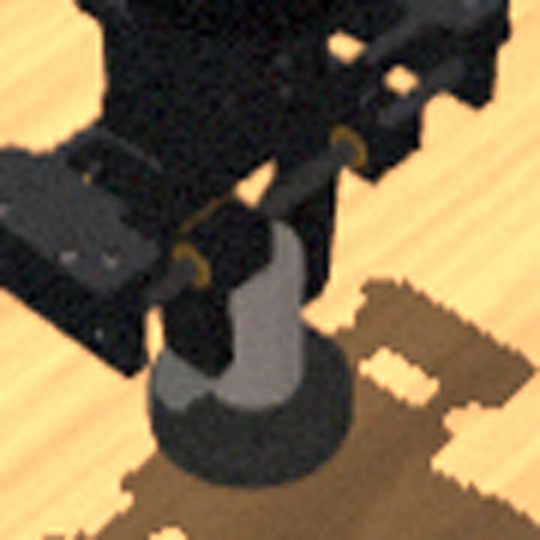

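It's on the pin with low force, about 1 mm above the foot. I press it down, release so it settles, regrip, draw it off, and look for a final pose.

```bash
python3 - <<'E'
from h import *
ctrl.move_straight([.5743,.0722,.0405],rate=.04); ctrl.pause(.4); st('press')
command_gripper(.045); ctrl.pause(.6); st('open')
command_gripper(0.); ctrl.pause(.4); st('regrip')
ctrl.move_straight([.5743,.0722,.12],rate=.1); st()
ctrl.move_straight([.5743,.0722,.26],rate=.2); st('up')
q0=np.array(ctrl.observe()['qpos']);print(q0.round(2))
best=[]
for t in(80,85,90):
  for phi in np.arange(-1.2,1.3,.2):
    for r in(.6,.65,.7,.75):
      for a in(0,.3,-.3,-.6,.6):
       for fl in(1,-1):
        R=horiz(phi+a,t)@np.diag([fl,fl,1]); q=ctrl.solve_ik([r*np.cos(phi),r*np.sin(phi),.26],R)
        if q is not None: best.append((np.abs(np.array(q)-q0).max(),t,round(phi,2),r,a,fl,np.round(q,2)))
best.sort(key=lambda b:b[0])
for t in(80,85,90):
  for b in [b for b in best if b[1]==t][:3]:print(*b)
p,d=snap('side');save('s5.png',p,s=1.25)
E
```

```text
19.14 [0.5746 0.0724 0.0414] op 0.0332 F [0.22 1.69 6.65] g 30.0 press
20.12 [0.5743 0.0722 0.0405] op 0.0454 F [ 0.53  0.04 -0.32] g 0.0 open
20.85 [0.5743 0.0723 0.0405] op 0.0333 F [-0.09  1.25 -0.11] g 30.0 regrip
21.79 [0.5737 0.072  0.1194] op 0.0332 F [-0.29  0.38 -1.38] g 30.0
22.64 [0.5734 0.072  0.2586] op 0.0334 F [ 0.26  0.49 -1.09] g 30.0 up
[-0.13  0.4  -0.1   1.71  0.04  1.04 -1.81]
1.8201655735557654 80 0.8 0.6 -0.6 -1 [-1.86  0.72  0.54  2.36  1.86  1.03 -1.55]
1.8223045891932903 80 1.0 0.6 -0.6 -1 [-1.92  0.67  0.36  2.35  1.87  1.14 -1.49]
1.8281635511421188 80 -1.2 0.6 -0.6 -1 [ 0.39  0.65  0.22  2.34  1.87  1.22 -1.45]
1.814259494651188 85 0.8 0.6 -0.6 -1 [-1.88  0.81  0.53  2.35  1.86  1.11 -1.63]
1.8233990815194456 85 1.0 0.6 -0.6 -1 [-1.93  0.76  0.36  2.34  1.87  1.23 -1.57]
1.832467422496046 85 -1.2 0.6 -0.6 -1 [ 0.36  0.73  0.24  2.34  1.88  1.3  -1.54]
1.7948442202096493 90 0.8 0.6 -0.6 -1 [-1.89  0.9   0.53  2.34  1.84  1.18 -1.7 ]
1.8129869737585143 90 1.0 0.6 -0.6 -1 [-1.94  0.84  0.35  2.33  1.86  1.32 -1.64]
1.8234259368974555 90 -1.2 0.6 -0.6 -1 [ 0.33  0.82  0.27  2.33  1.87  1.38 -1.62]
```

View pics/s5.png

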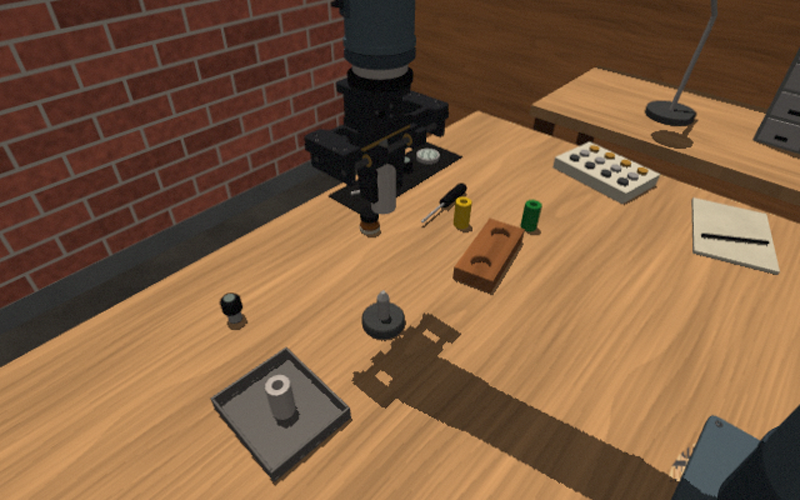

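The sleeve is drawn off and held upright at pixel (383,188), and everything else is undisturbed. I turn it level in small joint steps toward the right, checking height at each one.

```bash
python3 - <<'E'
from h import *
R=horiz(-1.8,90)@np.diag([-1,-1,1]); P=[.6*np.cos(-1.2),.6*np.sin(-1.2),.27]
q1=ctrl.solve_ik(P,R); print(np.round(q1,2)); q1=np.array(q1); q0=np.array(ctrl.observe()['qpos'])
a=q0.copy();a[0]=q1[0];ctrl.movej(a);st('swing')
for s in np.linspace(0,1,9)[1:]:
    ctrl.movej(a+(q1-a)*s);o=ctrl.observe();st(o['eef_rot'][:,2].round(2))
    if o['tool_pos'][2]<.15 or np.abs(o['wrist_force']).max()>15: print('stop');break
ctrl.pause(.5);st()
p,d=snap('side');t,d=snap('top');save('s6.png',np.vstack([p,t]),s=.75)
E
```

```text
[ 0.34  0.79  0.27  2.33  1.87  1.38 -1.59]
23.73 [ 0.5447 -0.1924  0.2581] op 0.0332 F [ 0.49  1.01 -1.54] g 30.0 swing
24.26 [ 0.4632 -0.2623  0.2132] op 0.0334 F [ 0.53  0.63 -0.71] g 30.0 [-0.21 -0.16 -0.97]
24.74 [ 0.3838 -0.329   0.1926] op 0.0332 F [ 0.56 -0.32  0.02] g 30.0 [-0.38 -0.32 -0.87]
25.18 [ 0.3145 -0.3892  0.1921] op 0.0332 F [-0.17 -0.03 -0.74] g 30.0 [-0.51 -0.47 -0.72]
25.57 [ 0.2607 -0.4422  0.2062] op 0.0335 F [ 1.09 -0.17 -0.61] g 30.0 [-0.58 -0.61 -0.54]
25.92 [ 0.2251 -0.4867  0.2277] op 0.033 F [ 0.76  0.12 -1.  ] g 30.0 [-0.58 -0.73 -0.36]
26.25 [ 0.2083 -0.5217  0.2493] op 0.0334 F [ 0.62  0.37 -0.37] g 30.0 [-0.51 -0.84 -0.2 ]
26.58 [ 0.2071 -0.5461  0.2648] op 0.0334 F [ 0.5   0.37 -1.2 ] g 30.0 [-0.39 -0.92 -0.07]
26.92 [ 0.2178 -0.5591  0.27  ] op 0.0331 F [ 0.05 -0.48 -1.7 ] g 30.0 [-0.23 -0.97 -0.  ]
27.42 [ 0.2175 -0.5592  0.2701] op 0.0333 F [ 0.22 -0.69 -0.55] g 30.0
```

View pics/s6.png

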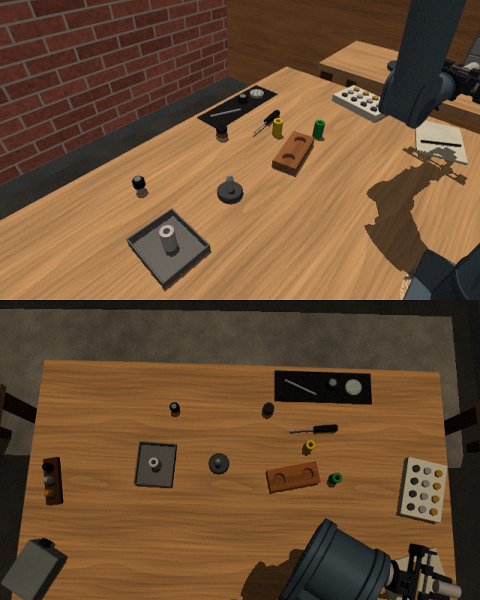

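The tool is level at z = 0.27 with the sleeve gripped (33 mm opening, 30 N, seen at about (450,590)). The narrow sleeve stands in the tray at (168,237), and nothing else has moved, so I hand it in.

```bash
python3 -c "
from h import *
print(ctrl.finish_job())"
```

```text
the job is handed in; nothing more can be done
None
```

I handed the job in at about 27.5 s of robot time, verdict not shown: the narrow sleeve stands released in the reject tray, and the wide one went fully home on the gauge pin, came off again, and is held level in the gripper at 27 cm.

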